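# Find the concealed catch of the cutlery box

## Robot

A 6-joint arm with a two-finger parallel gripper is mounted at the origin on a cart in front of the work surface, level with it; the furniture and walls round the work are solid. World frame = base frame: x ahead of the robot, y to its left, z up, the work surface at z = 0. Lengths are in m, angles in rad, forces in N, time in s.
With the tool pointing down it reaches from about 0.35 to 0.975 m from the base axis. Payload 4.9 kg.
Tool frame: the origin (TCP) lies on the centre line of the jaws, within the pads' length; the fingertips stand manip.tip_reach ahead of it and the grasp point (between the pads) is the TCP (manip.tip_reach is the distance from the TCP to the fingertips, in m); z points along the fingers, y is the line along which they close (so a half turn about z gives the same grasp; the last joint's range is limited). The gripper opens to 85 mm and grips with 20 to 120 N. Pads are 22 mm wide; open, the fingers measure 114 mm over their backs; the gripper's body (76 mm by 85 mm) begins 54 mm behind the grasp point. The pads swing forward as they close: fully open they stand 13 mm farther back than shut.
Start: joints at [-1.317, 0.053, 1.613, -0, 1.476, -0.119], TCP at [0.228, -0.582, 0.25] pointing down, gripper open.
Joint ranges: [-3.01, 3.01], [-1.01, 2.22], [0.06, 2.58], [-1.02, 4.17], [0.09, 2.62], [-3.14, 3.14]. Speed limits (rad/s): [2.57, 2.57, 3.14, 3.14, 3.14, 3.14].

## Interface

Orientations are given as a unit quaternion [w, x, y, z].
In Python, from plant import manip gives the robot as it stands. The module is installed in compiled form; this text tells all that it offers.
- The arm moves only by the tool move_arm, never from a script. Its argument "rows" is a list of rows, each a list of 7 numbers: the shift along the tool's x, y, z in cm, then the turn, a rotation vector about the tool's x, y, z in degrees, then the opening, from -1 (shut) to 1 (fully open). In form: [[tx, ty, tz, ax, ay, az, jaw], ...]. A call has 1 to 20 rows; each row shifts and turns the commanded pose from where the row before left it, along the tool's axes as they then stand; what a row does not reach is not made up. A row lasts 1/12 s, in which the tool goes at most 41.7 mm and 7.16 degrees, less where a joint would pass 70% of its speed; a pose out of reach is approached as far as the arm can. A call is refused whole if a number of a shift passes 4.17 or a number of a turn 7.16, either way. A call with a gripper value outside its range is refused whole. The fingers move at their own pace and stop on an object; the grip force is fixed at half the most. Time passes only in rows, so rows that do not move let the fingers close. It gives the time, the measured TCP pose, the force, the opening and the grip force at its end, in the units of the state.
- manip.state(): the state, without advancing time (a new reading comes with each control period).
- manip.grab_frame(name): name is "scene" or "side" or "wrist"; returns a dict with "img" (400x640x3 uint8, blue, green, red), "mtx" (3x3 intrinsics, pixels), "R" (3x3) and "t" (3): a world point X has camera coordinates R X + t. Camera axes: x right, y down, z forward; pixel columns grow to the right and rows downward; lengths in m; the calibration is good to about 2 mm. The wrist camera is an equidistant fisheye: a pixel r from the principal point sees the ray r / f radians off the axis. A picture is of the moment at which its call begins. There is no depth.
- manip.job_done(): hands the job in; it is judged then, once.
The state is a dict: "time": time; "joint_pos": joint angles; "joint_vel": joint speeds; "joint_efforts": joint torques, N m; "tool_pos": TCP position; "tool_rot": TCP orientation; "contact_force": force on the tool from outside, world axes, zero at the start; "ft_torque": the same for the moment, N m; "gripper_width": opening from 0.0 (shut) to 1.0 (fully open); "grasp_force": force on a finger pad.
Only numpy, scipy, OpenCV 4.12 (cv2) and the standard library are available. Lean on these libraries where they do the work, as an engineer would, in place of code of your own. Each camera call takes 0.05 s, during which the arm holds its last target. There are 200 camera calls.

## Task

The flap of the low wooden cutlery box is held shut by a concealed catch: one of the five look-alike square tiles let into the front of its top is a push button, the other four are solid. Feel along the tiles with a fingertip until you find the one that gives, and press it in so that the flap springs open by itself, then take the hand away. Do not force or prise the flap, do not ram the box, grasp nothing, and leave the jars, shaker and mug round the box where they stand.

Things in the scene. Friction and masses are not known exactly. Their poses are not given: they have to be found in the camera images.
- box: low brown wooden cutlery box, 176 (x) x 240 (y) x 72 mm high, fixed: it neither slides nor lifts. Origin at the centre of its underside; x to its back, y along its length, z up; at yaw 0 its front (-x) faces the robot. Flat top at z = 72 mm: a row of five tiles along the front, the flap behind.
- row (a point): centre of the middle tile's face (box frame -58, 0, 70.5 mm; axes as the box). The five look-alike 40 x 40 mm wooden tiles have centres at y = +92, +46, 0, -46, -92 mm from here, faces 1.5 mm below the top, 4 mm bars flush with the top between them. Four are solid; one, another each time, is the catch's push button.
- catch (a joint): how far the push-button tile is pressed straight down (m): 0 = out, 0.008 = fully in. Sprung: gives from about 1.8 N, about 4 N when fully in; lets the flap go at about 5 mm; comes out again when released. The value does not tell which tile it is.
- flap: the flap, a wooden panel 106 (x) x 222 (y) x 9 mm filling the top behind the tiles, flush when shut. Origin on its hinge line at the back (box frame 79, 0, 68 mm), from where it runs to -x; front edge 31 mm behind the tiles' centres. Let go, it rises by itself (spring, 1 N at the edge) to a stop at 0.40 rad (its z axis tilts by that), edge about 42 mm up; it does not latch again.
- salt_shaker: glass salt shaker, 44 dia x 90 high, in front of the box (mm); a bystander, loose; origin at the centre of its underside, z up
- honey_jar: honey jar, 71 dia x 110 high, behind the box (mm); a bystander, loose; origin at the centre of its underside, z up
- mug_near: white mug, 86 x 119 x 101 high, behind the box (mm); a bystander, loose; origin at the centre of its underside, z up
- spice_1: spice jar with a black cap, 41 dia x 105 high, at the right-hand end of the box (mm); a bystander, loose; origin at the centre of its underside, z up

How it is judged:
By the outcome, as a careful person would: the job done as asked, in the order asked, and still so for the second after the job is handed in, with the robot touching nothing.
It also fails if it takes over 51 s, if anything falls off the work surface, if the arm or the gripper's body presses on something with over 40 N, if the wrist force passes 120 N, or if a joint passes its speed limit or range.

## Working session

There is one attempt and no reset: what is moved stays moved. The work goes in short steps, Python scripts to look and compute and a tool call to move; the robot and the scene stay as the last step left them, time stands still between calls to the robot, and variables do not carry over. Pictures are saved under pics/ and viewed, at most 10 in all, crops included, and the job is handed in when it is done.

Besides the shell and the picture viewer there is one more tool, called after ">>>" in YAML: its name, and indented under it one key for each argument. move_arm: Moves the arm, as the interface text tells. Its arguments: {"type":"object","properties":{"rows":{"type":"array","items":{"type":"array","items":{"type":"number"}}}},"required":["rows"]}

```bash
mkdir -p pics
python3 - <<'E'
from plant import manip
import cv2,numpy as np
print(manip.tip_reach); s=manip.state(); print({k:np.round(v,4) for k,v in s.items()})
for n in ("scene","side"):
    f=manip.grab_frame(n); cv2.imwrite(f"pics/{n}0.png",f["img"]); np.savez(n+"0.npz",**f)
    print(n,f["mtx"].tolist(),f["R"].round(4).tolist(),f["t"].round(4).tolist())
E
```

```text
0.019
{'time': np.float64(0.0), 'joint_pos': array([-1.317 ,  0.0533,  1.6143,  0.    ,  1.476 , -0.119 ]), 'joint_vel': array([ 0.0009,  0.0009, -0.0006,  0.0005, -0.002 , -0.0012]), 'joint_efforts': array([-1.10000e-03, -3.93680e+01, -3.70177e+01, -3.00000e-04,
        7.00000e-03, -0.00000e+00]), 'tool_pos': array([ 0.2275, -0.5815,  0.2491]), 'tool_rot': array([-1.100e-03,  9.827e-01,  1.853e-01, -1.000e-04]), 'contact_force': array([-0.2309,  0.1228, -0.4751]), 'ft_torque': array([0.0276, 0.0286, 0.049 ]), 'grasp_force': np.float64(0.0), 'gripper_width': np.float64(1.0059)}
scene [[414.42721434514874, 0.0, 316.4672604947527], [0.0, 414.42721434514874, 198.91441803519734], [0.0, 0.0, 1.0]] [[-0.8802, -0.4739, 0.0243], [-0.2822, 0.4815, -0.8298], [0.3815, -0.7373, -0.5576]] [0.3376, 0.3909, 0.4477]
side [[408.64360224125363, 0.0, 318.27174719085264], [0.0, 408.64360224125363, 200.39434727249323], [0.0, 0.0, 1.0]] [[-0.9189, 0.3942, 0.0129], [0.2995, 0.7185, -0.6277], [-0.2567, -0.573, -0.7783]] [0.6423, 0.1291, 0.8816]
```

View pics/scene0.png

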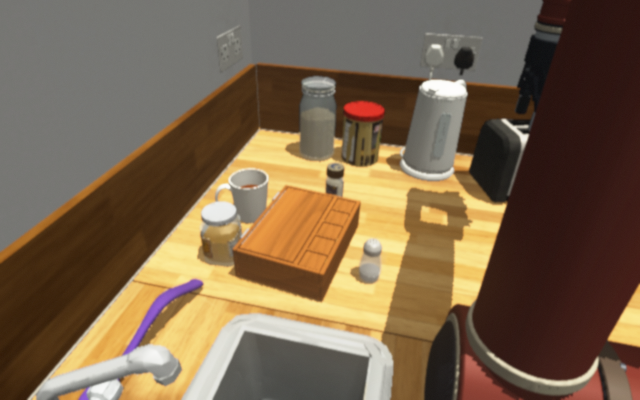

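View pics/side0.png

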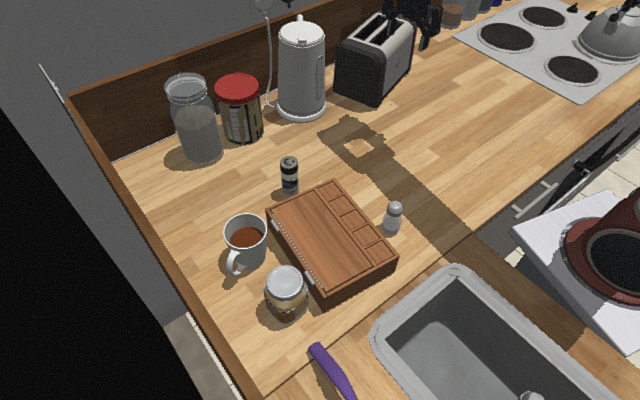

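The scene view shows the box near (300,237) with its tile row on the right, towards the robot. In the side view the top's corners are at about (333,182), (397,257), (322,292) and (267,214), and the shaker is at (393,217).

Run:
```python
import cv2
a=cv2.imread("pics/side0.png")[165:315,250:420]; cv2.imwrite("pics/c1.png",cv2.resize(a,None,fx=4,fy=4,interpolation=cv2.INTER_CUBIC)[:600])
```

```text
(no output)
```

View pics/c1.png

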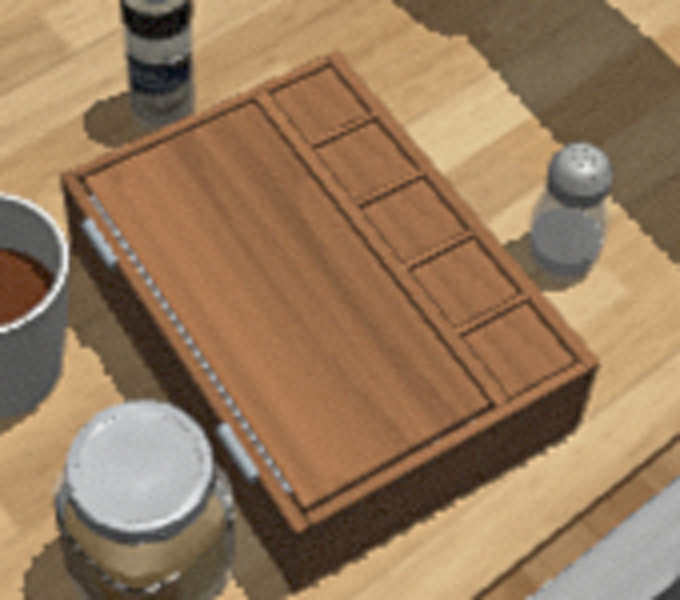

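The crop shows the top corners at crop pixels (334,53), (597,365), (305,528) and (65,178). The shaker base is at about (567,270) and the spice jar is at the box's right end.

```bash
cat > h.py <<'E'
import numpy as np
from scipy.spatial.transform import Rotation as Ro
def cast(f,uv,z):
    C=-f["R"].T@f["t"]; d=f["R"].T@np.linalg.inv(f["mtx"])@np.array([*uv,1]); return (C+d*(z-C[2])/d[2])
E
python3 - <<'E'
from h import *
f=np.load("side0.npz"); c=lambda u,v:(u/4+250-.4,v/4+165-.4)
W=np.array([cast(f,c(*p),.072) for p in [(334,53),(597,365),(305,528),(65,178)]])[:,:2]  # FR FL BL BR
B=np.array([[-.088,-.12],[-.088,.12],[.088,.12],[.088,-.12]])
m=W.mean(0);H=B.T@(W-m);yaw=np.arctan2(H[0,1]-H[1,0],H[0,0]+H[1,1])
R=np.array([[np.cos(yaw),-np.sin(yaw)],[np.sin(yaw),np.cos(yaw)]])
print(W.round(4),m,np.degrees(yaw),"res mm",((B@R.T+m-W)*1e3).round(1))
for y in(.092,.046,0,-.046,-.092): print(y,(R@[-.058,y]+m).round(4))
print("shaker",cast(f,c(567,270),0.005),"cap",cast(f,c(582,165),.085))
print("spice",cast(f,c(158,15),.08))
# scene check: project corners
g=np.load("scene0.npz")
for p in B@R.T+m:
    q=g["mtx"]@(g["R"]@[*p,.072]+g["t"]); print((q[:2]/q[2]).round(1))
E
```

```text
[[ 0.4945 -0.3938]
 [ 0.4609 -0.1581]
 [ 0.627  -0.135 ]
 [ 0.6632 -0.3675]] [ 0.56138324 -0.26360927] 8.450781278298484 res mm [[-2.5 -1.4]
 [-4.2  0.3]
 [ 3.8  3. ]
 [ 2.9 -1.9]]
0.092 [ 0.4905 -0.1811]
0.046 [ 0.4973 -0.2266]
0 [ 0.504  -0.2721]
-0.046 [ 0.5108 -0.3176]
-0.092 [ 0.5175 -0.3631]
shaker [ 0.41416488 -0.24919699  0.005     ] cap [ 0.41221128 -0.26124607  0.085     ]
spice [ 0.57826201 -0.45228384  0.08      ]
[360.2 199.9]
[323.7 273.9]
[231.2 248.7]
[284.6 183.5]
```

```bash
cat > est.py <<'E'
from h import *
import cv2
f=np.load("side0.npz"); c=lambda u,v:(u/4+250-.4,v/4+165-.4)
for k in ("side","scene"):
    pass
q={.0:[(360,205),(422,177),(468,236),(410,268)],-.092:[(268,92),(328,65),(372,117),(316,146)],.092:[(462,335),(527,300),(577,362),(505,402)],
 -.046:[(316,147),(377,119),(420,174),(362,205)],.046:[(412,268),(470,238),(525,298),(461,332)]}
P=[];Y=[]
for y,p in q.items():
    w=np.mean([cast(f,c(*a),.071) for a in p],0); P.append(w[:2]);Y.append(y);print(y,w.round(4))
co=np.polyfit(Y,np.array(P),1); print(co, "yaw",np.degrees(np.arctan2(-co[0,0],co[0,1])),np.hypot(*co[0]))
g=np.load("scene0.npz")
for y in Y:
    p=g["mtx"]@(g["R"]@[*(co[1]+co[0]*y),.0705]+g["t"]); print(y,(p[:2]/p[2]).round(1))
im=g["img"][175:300,225:375]; cv2.imwrite("pics/c2.png",cv2.resize(im,None,fx=4,fy=4,interpolation=cv2.INTER_CUBIC))
E
python3 est.py
```

```text
0.0 [ 0.504  -0.2712  0.071 ]
-0.092 [ 0.5166 -0.3626  0.071 ]
0.092 [ 0.4919 -0.1816  0.071 ]
-0.046 [ 0.5092 -0.3167  0.071 ]
0.046 [ 0.497  -0.2259  0.071 ]
[[-0.13390495  0.98428972]
 [ 0.50373258 -0.27161546]] yaw 7.747085147923405 0.9933563213892369
0.0 [329.2 229.7]
-0.092 [343.4 204.8]
0.092 [312.3 259.5]
-0.046 [336.6 216.7]
0.046 [321.1 243.9]
```

View pics/c2.png

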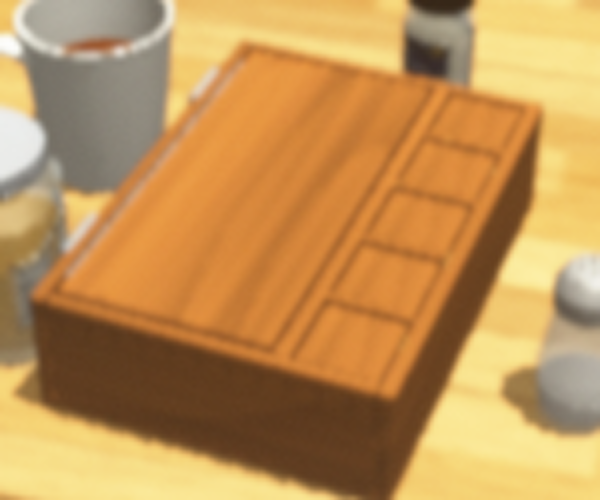

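The scene crop puts the middle tile at (330,231), against (329,230) predicted from the side view. The two views agree to about 2 mm.

>>> move_arm:
  rows:
    - [0, 0, 0, 0, 0, 6.7, -1]
    - [0, 0, 0, 0, 0, 6.7, -1]
    - [2.64, -1.47, 0, 0, 0, 0, -1]
    - [2.64, -1.47, 0, 0, 0, 0, -1]
    - [2.64, -1.47, 0, 0, 0, 0, -1]
    - [2.64, -1.47, 0, 0, 0, 0, -1]
    - [2.64, -1.47, 0, 0, 0, 0, -1]
    - [2.64, -1.47, 0, 0, 0, 0, -1]
    - [2.64, -1.47, 0, 0, 0, 0, -1]
    - [2.64, -1.47, 0, 0, 0, 0, -1]
    - [2.64, -1.47, 0, 0, 0, 0, -1]
    - [2.64, -1.47, 0, 0, 0, 0, -1]
    - [2.64, -1.47, 0, 0, 0, 0, -1]
    - [2.64, -1.47, 0, 0, 0, 0, -1]
    - [0, 0, 2.5, 0, 0, 0, -1]
    - [0, 0, 2.5, 0, 0, 0, -1]
    - [0, 0, 2.5, 0, 0, 0, -1]
    - [0, 0, 2.5, 0, 0, 0, -1]
    - [0, 0, 0, 0, 0, 0, -1]
    - [0, 0, 0, 0, 0, 0, -1]

```text
time: 1.77
tool_pos: [0.5159, -0.3625, 0.1481]
tool_rot: [-0.002, 0.998, 0.069, -0.002]
contact_force: [-0.2, 0.3, 0.2]
gripper_width: -0.002
grasp_force: 0.0
```

```bash
cat > st.py <<'E'
from h import *
from plant import manip
def st(c=np.array([.5042,-.2725]),yaw=8.0):
    s=manip.state(); w,x,y,z=s["tool_rot"]; R=Ro.from_quat([x,y,z,w]).as_matrix()
    a=np.radians(yaw); ex=np.array([np.cos(a),np.sin(a)]); ey=np.array([-ex[1],ex[0]]); d=s["tool_pos"][:2]-c
    print("t",round(s["time"],2),"row-frame mm",(1e3*np.array([d@ex,d@ey])).round(1),"tipz",round(1e3*(s["tool_pos"]+R[:,2]*manip.tip_reach)[2],1),"toolx",np.degrees(np.arctan2(R[1,0],R[0,0])).round(2),"tilt",R[:2,2].round(4),"F",s["contact_force"].round(2),"jaw",round(s["gripper_width"],2))
    return s
E
python3 - <<'E'
from st import *
import cv2
g=np.load("scene0.npz")
for m,p in((0,(330.3,230.6)),(-92,(343.9,206.3)),(92,(313,260.7))): print(m,cast(g,p,.0705).round(4))
st()
f=manip.grab_frame("side");cv2.imwrite("pics/s2.png",cv2.resize(f["img"][120:300,220:420],None,fx=3,fy=3,interpolation=cv2.INTER_CUBIC))
E
```

```text
0 [ 0.5007 -0.2701  0.0705]
-92 [ 0.5128 -0.3577  0.0705]
92 [ 0.4887 -0.1789  0.0705]
t 1.77 row-frame mm [ -1.  -90.7] tipz 129.1 toolx 7.96 tilt [-0.0035  0.0032] F [-0.22  0.27  0.17] jaw -0.0
```

View pics/s2.png

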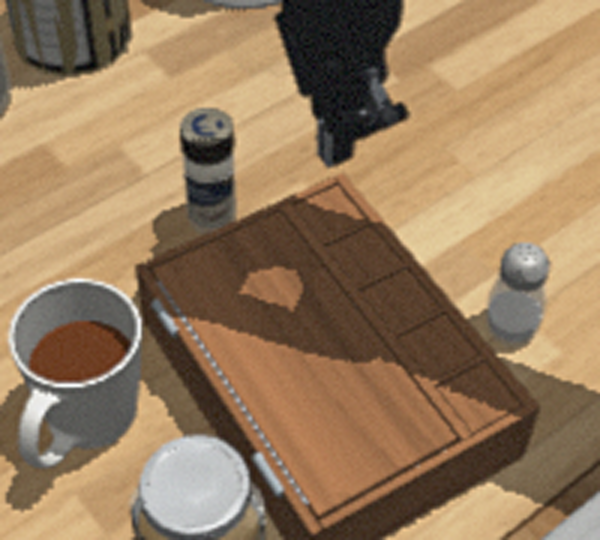

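The picture shows the closed fingers above the right-hand tile, clear of the spice jar. Averaging the two views puts me within about 1 mm of that tile's centre.

>>> move_arm:
  rows:
    - [0, 0, 2.5, 0, 0, 0, -1]
    - [0, 0, 2.0, 0, 0, 0, -1]
    - [0, 0, 0.8, 0, 0, 0, -1]
    - [0, 0, 0, 0, 0, 0, -1]
    - [0, 0, 0, 0, 0, 0, -1]
    - [0, 0, 0, 0, 0, 0, -1]

```text
time: 2.32
tool_pos: [0.518, -0.3645, 0.0997]
tool_rot: [0.001, 0.998, 0.069, 0.001]
contact_force: [-0.1, -0.4, 0.8]
gripper_width: 0.001
grasp_force: 0.0
```

```bash
sed -i 's/.5042,-.2725/.502,-.271/' st.py; python3 -c "from st import *; st()"
```

```text
t 2.32 row-frame mm [  2.9 -94.8] tipz 80.7 toolx 7.96 tilt [ 0.0027 -0.0024] F [-0.13 -0.36  0.81] jaw 0.0
```

>>> move_arm:
  rows:
    - [-0.2, -0.2, 0.4, 0, 0, 0, -1]
    - [0, 0, 0.2, 0, 0, 0, -1]
    - [0, 0, 0.1, 0, 0, 0, -1]
    - [0, 0, 0, 0, 0, 0, -1]
    - [0, 0, 0, 0, 0, 0, -1]
    - [0, 0, 0, 0, 0, 0, -1]

```text
time: 2.82
tool_pos: [0.5147, -0.3618, 0.0904]
tool_rot: [0.0, 0.998, 0.069, 0.0]
contact_force: [-0.3, 0.9, 0.4]
gripper_width: 0.0
grasp_force: 0.0
```

```bash
python3 -c "from st import *; st()"
```

```text
t 2.82 row-frame mm [ -0.  -91.7] tipz 71.4 toolx 7.96 tilt [ 0. -0.] F [-0.29  0.94  0.35] jaw 0.0
```

>>> move_arm:
  rows:
    - [0, 0, 0.1, 0, 0, 0, -1]
    - [0, 0, 0.1, 0, 0, 0, -1]
    - [0, 0, 0, 0, 0, 0, -1]
    - [0, 0, 0, 0, 0, 0, -1]

```text
time: 3.15
tool_pos: [0.515, -0.362, 0.0896]
tool_rot: [0.0, 0.998, 0.069, 0.0]
contact_force: [-1.7, 0.8, 5.3]
gripper_width: -0.006
grasp_force: 2.7
```

Solid: 5.3 N at face level (tip 70.6 mm). Next tile.

>>> move_arm:
  rows:
    - [0, 0, -1.2, 0, 0, 0, -1]
    - [0, 0, 0, 0, 0, 0, -1]
    - [0, -2.3, 0, 0, 0, 0, -1]
    - [0, -2.3, 0, 0, 0, 0, -1]
    - [0, 0, 0, 0, 0, 0, -1]
    - [0, 0, 0.5, 0, 0, 0, -1]
    - [0, 0, 0.4, 0, 0, 0, -1]
    - [0, 0, 0.1, 0, 0, 0, -1]
    - [0, 0, 0.1, 0, 0, 0, -1]
    - [0, 0, 0.1, 0, 0, 0, -1]
    - [0, 0, 0, 0, 0, 0, -1]
    - [0, 0, 0, 0, 0, 0, -1]
    - [0, 0, 0, 0, 0, 0, -1]

```text
time: 4.23
tool_pos: [0.5083, -0.3168, 0.0896]
tool_rot: [-0.0, 0.998, 0.069, -0.0]
contact_force: [-4.0, 3.6, 7.8]
gripper_width: -0.001
grasp_force: 4.0
```

```bash
python3 -c "from st import *; st()"
```

```text
t 4.23 row-frame mm [ -0.2 -46.2] tipz 70.6 toolx 7.93 tilt [-0.0009  0.0007] F [-3.97  3.56  7.8 ] jaw -0.0
```

Solid again. Next tile.

>>> move_arm:
  rows:
    - [0, 0, -1.2, 0, 0, 0, -1]
    - [0, 0, 0, 0, 0, 0, -1]
    - [0, -2.3, 0, 0, 0, 0, -1]
    - [0, -2.3, 0, 0, 0, 0, -1]
    - [0, 0, 0, 0, 0, 0, -1]
    - [0, 0, 0.5, 0, 0, 0, -1]
    - [0, 0, 0.4, 0, 0, 0, -1]
    - [0, 0, 0.1, 0, 0, 0, -1]
    - [0, 0, 0.1, 0, 0, 0, -1]
    - [0, 0, 0.1, 0, 0, 0, -1]
    - [0, 0, 0, 0, 0, 0, -1]
    - [0, 0, 0, 0, 0, 0, -1]
    - [0, 0, 0, 0, 0, 0, -1]

```text
time: 5.32
tool_pos: [0.5019, -0.2713, 0.0895]
tool_rot: [-0.0, 0.998, 0.069, -0.001]
contact_force: [-4.7, 2.5, 8.2]
gripper_width: -0.001
grasp_force: 4.1
```

```bash
python3 -c "from st import *; st()"
```

```text
t 5.32 row-frame mm [-0.1 -0.3] tipz 70.5 toolx 7.92 tilt [-0.001   0.0005] F [-4.72  2.51  8.21] jaw -0.0
```

Solid. Next tile.

>>> move_arm:
  rows:
    - [0, 0, -1.2, 0, 0, 0, -1]
    - [0, 0, 0, 0, 0, 0, -1]
    - [0, -2.3, 0, 0, 0, 0, -1]
    - [0, -2.3, 0, 0, 0, 0, -1]
    - [0, 0, 0, 0, 0, 0, -1]
    - [0, 0, 0.5, 0, 0, 0, -1]
    - [0, 0, 0.4, 0, 0, 0, -1]
    - [0, 0, 0.1, 0, 0, 0, -1]
    - [0, 0, 0.1, 0, 0, 0, -1]
    - [0, 0, 0.1, 0, 0, 0, -1]
    - [0, 0, 0, 0, 0, 0, -1]
    - [0, 0, 0, 0, 0, 0, -1]
    - [0, 0, 0, 0, 0, 0, -1]

```text
time: 6.4
tool_pos: [0.4957, -0.2255, 0.0885]
tool_rot: [0.0, 0.998, 0.069, 0.0]
contact_force: [-0.4, 0.1, 1.6]
gripper_width: 0.002
grasp_force: 0.7
```

```bash
python3 -c "from st import *; st()"
```

```text
t 6.4 row-frame mm [ 0.1 45.9] tipz 69.5 toolx 7.95 tilt [ 0.0004 -0.0006] F [-0.4   0.14  1.57] jaw 0.0
```

This one gives: the tip is at 69.5 mm with only 1.6 N. I'll press it further.

>>> move_arm:
  rows:
    - [0, 0, 0.15, 0, 0, 0, -1]
    - [0, 0, 0.15, 0, 0, 0, -1]
    - [0, 0, 0.15, 0, 0, 0, -1]
    - [0, 0, 0.15, 0, 0, 0, -1]
    - [0, 0, 0.05, 0, 0, 0, -1]
    - [0, 0, 0, 0, 0, 0, -1]
    - [0, 0, 0, 0, 0, 0, -1]
    - [0, 0, 0, 0, 0, 0, -1]

```text
time: 7.07
tool_pos: [0.4958, -0.2254, 0.0821]
tool_rot: [0.0, 0.998, 0.069, 0.0]
contact_force: [-0.1, -2.4, 5.2]
gripper_width: -0.0
grasp_force: 1.9
```

Run:
```python
from st import *
import cv2
st()
f=manip.grab_frame("side");cv2.imwrite("pics/s3.png",cv2.resize(f["img"][120:300,220:420],None,fx=3,fy=3,interpolation=cv2.INTER_CUBIC))
```

```text
t 7.07 row-frame mm [ 0.2 46. ] tipz 63.1 toolx 7.96 tilt [ 0.0006 -0.0008] F [-0.06 -2.43  5.18] jaw -0.0
```

View pics/s3.png

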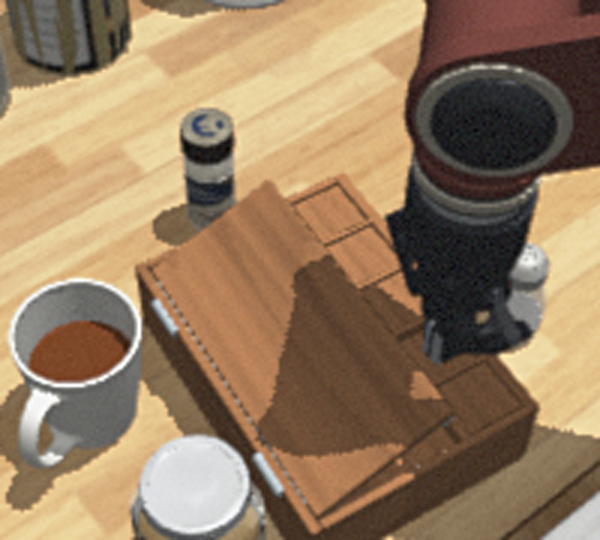

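The picture shows the flap raised, its front edge running from about (268,182) to (455,420), with the hand clear of it and the shaker untouched. Now I retreat straight up.

>>> move_arm:
  rows:
    - [0, 0, -1.0, 0, 0, 0, -1]
    - [0, 0, -2.0, 0, 0, 0, -1]
    - [0, 0, -2.5, 0, 0, 0, -1]
    - [0, 0, -2.5, 0, 0, 0, -1]
    - [0, 0, -2.5, 0, 0, 0, -1]
    - [0, 0, -2.5, 0, 0, 0, -1]
    - [0, 0, -2.5, 0, 0, 0, -1]
    - [0, 0, -2.5, 0, 0, 0, -1]
    - [0, 2.5, 0, 0, 0, 0, -1]
    - [0, 3, 0, 0, 0, 0, -1]
    - [0, 3, 0, 0, 0, 0, -1]
    - [0, 3, 0, 0, 0, 0, -1]
    - [0, 3, 0, 0, 0, 0, -1]
    - [0, 3, 0, 0, 0, 0, -1]
    - [0, 3, 0, 0, 0, 0, -1]
    - [0, 3, 0, 0, 0, 0, -1]
    - [0, 0, 0, 0, 0, 0, -1]
    - [0, 0, 0, 0, 0, 0, -1]
    - [0, 0, 0, 0, 0, 0, -1]
    - [0, 0, 0, 0, 0, 0, -1]

```text
time: 8.78
tool_pos: [0.5282, -0.4565, 0.2617]
tool_rot: [-0.001, 0.998, 0.07, -0.0]
contact_force: [-0.2, 0.9, -0.5]
gripper_width: 0.004
grasp_force: 0.0
```

Run:
```python
from st import *
import cv2
st()
f=manip.grab_frame("side");cv2.imwrite("pics/s4.png",cv2.resize(f["img"][120:330,200:440],None,fx=2.5,fy=2.5,interpolation=cv2.INTER_CUBIC))
```

```text
t 8.78 row-frame mm [ 1.000e-01 -1.873e+02] tipz 242.7 toolx 8.02 tilt [-0.0002  0.0011] F [-0.2   0.91 -0.48] jaw 0.0
```

View pics/s4.png

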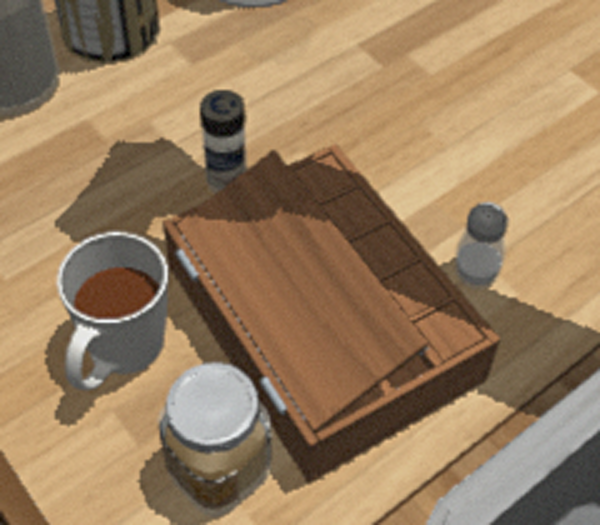

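The flap stands open (front edge about (275,152) to (427,345)), the bystanders stand where they were, and the hand is clear.

```bash
python3 -c "from plant import manip; print(manip.job_done())"
```

```text
the job is handed in; nothing more can be done
None
```

The push button was the fourth tile from the right (y = +46 mm); pressing it sprang the flap open, the hand was withdrawn with the jars, shaker and mug left standing, and the job was handed in at about 9 s.

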